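# Close and lock the slide cabinet

### The arm

A 6-joint arm with a two-finger parallel gripper is mounted at the origin on a cart in front of the work surface, level with it; the furniture and walls round the work are solid. World frame = base frame: x ahead of the robot, y to its left, z up, the work surface at z = 0. Lengths are in m, angles in rad, forces in N, time in s.
With the tool pointing down it reaches from about 0.325 to 1 m from the base axis. Payload 5.1 kg.
Tool frame: the origin (TCP) lies on the centre line of the jaws, within the pads' length; the fingertips stand 14 mm ahead of it and the grasp point (between the pads) lies 5 mm behind it (ctrl.nose_length is the distance from the TCP to the fingertips, in m); z points along the fingers, y is the line along which they close (so a half turn about z gives the same grasp; the last joint's range is limited). The gripper opens to 85 mm and grips with 20 to 120 N. Pads are 22 mm wide; open, the fingers measure 114 mm over their backs; the gripper's body (76 mm by 85 mm) begins 54 mm behind the grasp point. The pads swing forward as they close: fully open they stand 13 mm farther back than shut.
Start: joints at [1.115, 0.124, 1.65, -0, 1.367, -0.083], TCP at [0.237, 0.605, 0.245] pointing down, gripper open.
Joint ranges: [-2.61, 2.61], [-1.02, 2.33], [0.03, 2.71], [-1.35, 4.49], [0.32, 2.68], [-2.91, 2.91]. Speed limits (rad/s): [2.57, 2.57, 3.14, 3.14, 3.14, 3.14].

### API

Orientations are given as a unit quaternion [w, x, y, z].
In Python, from rig import ctrl gives the robot as it stands.
- The arm moves only by the tool move_arm, never from a script. Its argument "steps" is a list that holds one entry, the list of rows, each a list of 5 numbers: the finger opening in cm, from 0 to 8.54, then the shift along the tool's x, y, z in cm, then the turn about the tool's z in rad. A call has 1 to 8 rows; each row shifts and turns the commanded pose from where the row before left it, along the tool's axes as they then stand; what a row does not reach is not made up. A row lasts 1/8 s, in which the tool goes at most 62.5 mm and 10.7 degrees, less where a joint would pass 70% of its speed; a pose out of reach is approached as far as the arm can. A call with a gripper value outside its range is refused whole. The fingers move at their own pace and stop on an object; the grip force is fixed at half the most. Time passes only in rows, so rows that do not move let the fingers close. It gives the time, the measured TCP pose, the force, the opening and the grip force at its end, in the units of the state.
- ctrl.state(): the state, without advancing time (a new reading comes with each control period).
- ctrl.capture(name): name is "scene" or "top" or "wrist"; returns (picture, depth): 384x512x3 uint8, blue, green, red; 384x512 float32, m along the optical axis (not along the pixel's ray), 0 where there is no reading.
- ctrl.calibration(name): a dict with "intrinsics" (3x3 intrinsics, pixels), "rvec" (rotation vector, rad) and "tvec" (3), from world to camera coordinates, as OpenCV has them. Camera axes: x right, y down, z forward; pixel columns grow to the right and rows downward; lengths in m; the calibration is good to about 2 mm. A picture is of the moment at which its call begins: read the wrist's pose just before it. calibration takes no time and is no camera call; for the wrist camera it gives the pose at the moment of the call.
- ctrl.close_job(): hands the job in; it is judged then, once.
The state is a dict: "time_s": time; "qpos": joint angles; "dq": joint speeds; "effort": joint torques, N m; "ee_pos": TCP position; "orientation": TCP orientation; "force": force on the tool from outside, world axes, zero at the start; "wrist_torque": the same for the moment, N m; "finger_gap": finger opening in m; "finger_force": force on a finger pad.
Only numpy, scipy, OpenCV 4.12 (cv2) and the standard library are available. Lean on these libraries where they do the work, as an engineer would, in place of code of your own. Each camera call takes 0.05 s, during which the arm holds its last target. There are 200 camera calls.

### The job

Two drawers of glass microscope slides have been left standing open in the low cabinet on the bench. Push both fully home with the fingertips, gently and without slamming them; then push the lock bar on top of the cabinet by its upright tab all the way across to the left, so that its tongues stand in front of the drawers. Do not move the bar while a drawer is still open, grasp or lift nothing, and leave the dish, the bottle and the cup where they stand.

Things in the scene. Friction and masses are not known exactly. Their poses are not given: they have to be found in the camera images.
- slide_cabinet: low grey slide cabinet, 180 (x) x 260 (y) x 70 (z) mm, fixed to the bench. Origin: centre of its underside. x points from front to back (the way drawers are pushed shut), y to its left seen from the front, z up. Front face at x = -90 mm; drawers centred on y = +60 (left) and -60 mm (right), between 20 mm wide posts at y = -120, 0, +120 mm
- drawer_left (a joint): how far the left drawer stands out of the cabinet, m: 0 = shut, front flush with the cabinet's face; grows as it comes out towards the robot; 0.11 at most. About 2 to 3 N of push moves it; it stays where it is left; firm stop at 0
- drawer_left_pull (a point): middle of the front face of the left drawer's dark steel pull: a bar 36 mm wide and 10 mm high, at 35 mm above the bench, whose face stands 12 mm ahead of the white drawer front (98 mm wide, from 8 to 63 mm above the bench). Moves with the drawer; axes as the cabinet's
- drawer_right (a joint): the same for the right drawer
- drawer_right_pull (a point): the same point on the right drawer's pull
- lock_bar (a joint): how far the lock bar has been slid to the cabinet's left (along its +y), m: 0 = unlocked, tongues in front of the posts; 0.030 = locked, at its firm stop. About 3 N moves it; it stays where it is left
- lock_tab (a point): centre of the lock bar's black tab: 14 (x) x 10 (y, the way it slides) x 24 mm high, 72.5 to 96.5 mm above the bench; in the cabinet's frame at x = -86.5 mm, y = -60 mm + bar value. It stands on the flat bar, which with its guide clips reaches 75.5 mm above the bench. Tongues 14 mm wide hang 6 mm ahead of the cabinet's face, 47 to 73 mm high, 60 mm either side of the tab. Axes as the cabinet's
- petri_dish: lidded petri dish, 92 mm across, 15 mm high, lying on the rear left part of the cabinet's top; origin: centre of its underside. Leave alone
- bottle: small brown reagent bottle, 44 mm across, 89 mm high, standing on the bench just right of the cabinet; origin: centre of its underside. Leave alone
- cup: specimen cup with screw lid, 62 mm across, 68 mm high, standing on the bench to the front left of the cabinet; origin: centre of its underside. Leave alone

How it is judged:
By the outcome, as a careful person would: the job done as asked, in the order asked, and still so for the second after the job is handed in, with the robot touching nothing.
It also fails if it takes over 51 s, if anything falls off the work surface, if the arm or the gripper's body presses on something with over 40 N, if the wrist force passes 120 N, or if a joint passes its speed limit or range.

## Working session

There is one attempt and no reset: what is moved stays moved. The work goes in short steps, Python scripts to look and compute and a tool call to move; the robot and the scene stay as the last step left them, time stands still between calls to the robot, and variables do not carry over. Pictures are saved under pics/ and viewed, at most 10 in all, crops included, and the job is handed in when it is done.

Besides the shell and the picture viewer there is one more tool, called after "Request:" in YAML: its name, and indented under it one key for each argument. move_arm: Moves the arm, as the interface text tells. Its arguments: {"type":"object","properties":{"steps":{"type":"array"}},"required":["steps"]}

```bash
mkdir -p pics; cat > h.py <<'E'
import numpy as np, cv2
from rig import ctrl
def cloud(n):
    im,d=ctrl.capture(n); c=ctrl.calibration(n); K=np.array(c["intrinsics"]);R=cv2.Rodrigues(np.array(c["rvec"]))[0];t=np.array(c["tvec"]).ravel()
    v,u=np.mgrid[0:d.shape[0],0:d.shape[1]]
    p=np.stack([(u-K[0,2])/K[0,0]*d,(v-K[1,2])/K[1,1]*d,d],-1)
    w=(p-t)@R; w[d==0]=np.nan
    return im,d,w
E
python3 - <<'E'
from h import *
for n in("scene","top"):
    im,d,w=cloud(n); cv2.imwrite(f"pics/{n}.png",im); np.save(n+"_w.npy",w)
s=ctrl.state(); print(s["time_s"],s["ee_pos"],s["orientation"],s["force"])
E
```

```text
0.1 [0.23652405 0.60487343 0.24416744] [-2.58887061e-04  1.85303494e-01  9.82680880e-01 -9.14617883e-04] [-0.07969343 -0.07568657  0.46626382]
```

View pics/top.png

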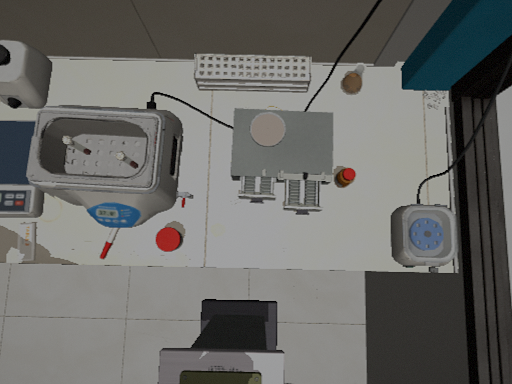

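View pics/scene.png

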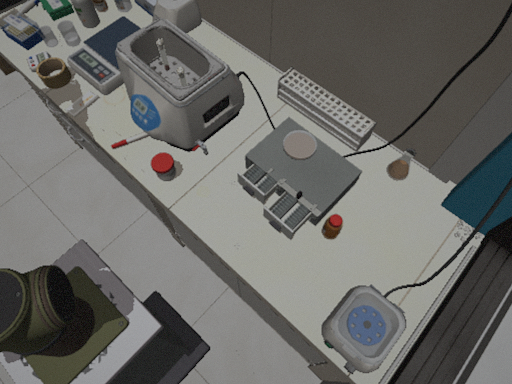

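The top view shows the cabinet at about (233–332, 110–178), with its drawers open towards the bottom and pulls near (257,201) and (302,212). The black tab is near (305,176), the dish at (268,129), the bottle at (346,176) and the cup at (168,239).

```bash
python3 - <<'E'
import numpy as np, cv2
w=np.load("top_w.npy")
for p in [(280,165),(240,115),(328,115),(328,170),(238,170),(305,176),(257,200),(302,212),(302,208),(346,176),(168,239),(268,129),(250,240),(220,310)]:
    print(p,w[p[1],p[0]].round(3))
sub=np.zeros(w.shape[:2],bool); sub[95:195,220:345]=1
m=((abs(w[...,2]-.07)<.006)&sub).astype(np.uint8)
n,l,st,_=cv2.connectedComponentsWithStats(m); k=1+st[1:,4].argmax()
P=w[l==k][:,:2].astype(np.float32); r=cv2.minAreaRect(P); print(st[k],r,cv2.boxPoints(r))
im=cv2.imread("pics/top.png")
cv2.imwrite("pics/topc.png",cv2.resize(im[95:225,220:365],None,fx=5,fy=5,interpolation=cv2.INTER_CUBIC)[:600,:800])
np.set_printoptions(linewidth=200)
for x in (241,247,257,268,289,302,316): print(x,[(y,*w[y,x].round(3)) for y in range(190,216,2)])
E
```

```text
(280, 165) [ 0.626 -0.139  0.07 ]
(240, 115) [ 0.757 -0.032  0.07 ]
(328, 115) [ 0.764 -0.263  0.068]
(328, 170) [ 0.617 -0.262  0.068]
(238, 170) [ 0.611 -0.032  0.068]
(305, 176) [ 0.593 -0.2    0.098]
(257, 200) [ 0.539 -0.082  0.037]
(302, 212) [ 0.509 -0.199  0.043]
(302, 208) [ 0.518 -0.197  0.061]
(346, 176) [ 0.597 -0.303  0.089]
(168, 239) [0.431 0.137 0.065]
(268, 129) [ 0.715 -0.106  0.087]
(250, 240) [ 0.435 -0.066  0.003]
(220, 310) [ 0.129  0.086 -0.782]
[ 230  109  103   74 5751] ((0.6807641983032227, -0.14265398681163788), (0.2603723406791687, 0.18612809479236603), 88.5020751953125) [[ 0.5843288  -0.2703629 ]
 [ 0.77039325 -0.27522844]
 [ 0.7771996  -0.01494506]
 [ 0.59113514 -0.01007953]]
241 [(190, np.float64(0.568), np.float64(-0.038), np.float64(0.014)), (192, np.float64(0.563), np.float64(-0.038), np.float64(0.012)), (194, np.float64(0.55), np.float64(-0.041), np.float64(0.063)), (196, np.float64(0.545), np.float64(-0.041), np.float64(0.059)), (198, np.float64(0.545), np.float64(-0.039), np.float64(0.022)), (200, np.float64(0.543), np.float64(-0.038), np.float64(
[... 4838 characters left out ...]
p.float64(0.563), np.float64(-0.241), np.float64(0.01)), (196, np.float64(0.557), np.float64(-0.24), np.float64(0.012)), (198, np.float64(0.552), np.float64(-0.24), np.float64(0.012)), (200, np.float64(0.546), np.float64(-0.24), np.float64(0.011)), (202, np.float64(0.535), np.float64(-0.234), np.float64(0.051)), (204, np.float64(0.535), np.float64(-0.24), np.float64(0.012)), (206, np.float64(0.53), np.float64(-0.24), np.float64(0.011)), (208, np.float64(0.518), np.float64(-0.232), np.float64(0.064)), (210, np.float64(0.516), np.float64(-0.236), np.float64(0.043)), (212, np.float64(0.515), np.float64(-0.242), np.float64(-0.001)), (214, np.float64(0.51), np.float64(-0.242), np.float64(0.001))]
```

View pics/topc.png

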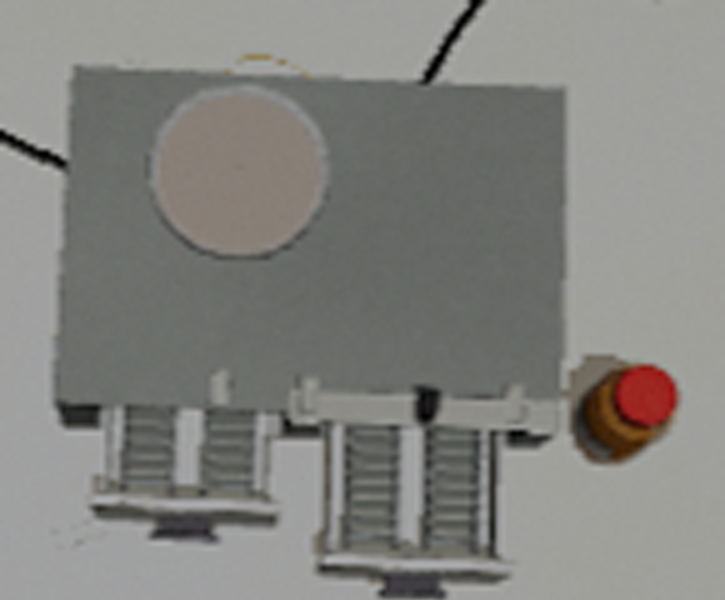

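Request:
move_arm:
  steps:
    - [[0,0,0,0,-0.174],[0,0,0,0,-0.173],[0,-1.9,-4.8,0,0],[0,-1.9,-4.8,0,0],[0,-1.9,-4.8,0,0],[0,-1.9,-4.8,0,0],[0,-1.9,-4.8,0,0],[0,-1.9,-4.8,0,0]]

```text
time_s: 1.1
ee_pos: [0.3433, 0.3128, 0.2449]
orientation: [-0.0, 0.013, 1.0, -0.0]
force: [1.1, -0.4, -0.5]
finger_gap: -0.0001
finger_force: 0.0
```

Request:
move_arm:
  steps:
    - [[0,-1.9,-4.9,0,0],[0,-1.9,-4.9,0,0],[0,-1.9,-4.9,0,0],[0,-1.9,-4.9,0,0],[0,-1.9,-4.9,0,0],[0,-1.9,-4.9,0,0],[0,-1.9,-4.9,0,0],[0,-1.9,-4.9,0,0]]

```text
time_s: 2.1
ee_pos: [0.4852, -0.083, 0.245]
orientation: [-0.0, 0.013, 1.0, 0.0]
force: [1.4, -0.1, -0.1]
finger_gap: -0.0001
finger_force: 0.0
```

```bash
python3 - <<'E'
from h import *
im,d,w=cloud("wrist"); cv2.imwrite("pics/w1.png",im); np.save("w1.npy",w)
s=ctrl.state(); print(s["time_s"],s["ee_pos"],s["orientation"],s["force"],ctrl.nose_length)
E
```

```text
2.15 [ 0.48655677 -0.08781907  0.24496811] [ 3.14122903e-04  1.48648767e-02  9.99887294e-01 -2.08209572e-03] [-0.36434521 -3.7530585   0.42637939] 0.014
```

View pics/w1.png

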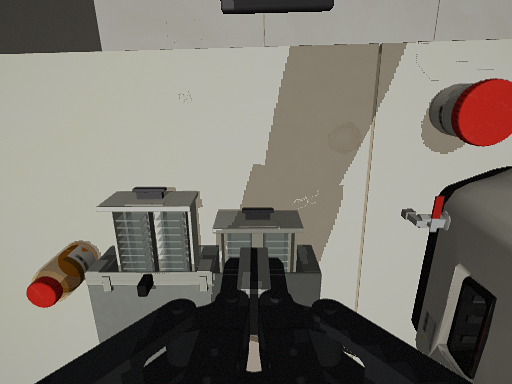

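The wrist view, which looks back towards the robot, shows the left pull at (258,213), the right pull at (150,191), the tab at (146,285) and the closed fingers at (253,265).

```bash
python3 - <<'E'
import numpy as np,cv2
w=np.load("w1.npy"); im=cv2.imread("pics/w1.png"); g=im.max(2)
for nm,(a,b,c,d),z0 in (("L",(238,203,280,224),.035),("R",(128,182,172,200),.035),("tab",(130,270,162,300),.09)):
    m=np.zeros(g.shape,bool); m[b:d,a:c]=g[b:d,a:c]<75
    P=w[m]; P=P[abs(P[:,2]-z0)<.012]
    print(nm,len(P),np.nanpercentile(P,[3,50,97],axis=0).round(4).tolist(),P.mean(0))
E
```

```text
L 513 [[0.5319, -0.1055, 0.0262], [0.5405, -0.0842, 0.0393], [0.5449, -0.0623, 0.0444]] [ 0.53942372 -0.08410538  0.03823278]
R 267 [[0.5035, -0.2187, 0.0329], [0.5074, -0.2038, 0.0395], [0.5151, -0.1866, 0.0412]] [ 0.50816996 -0.20316264  0.03860368]
tab 258 [[0.5881, -0.2092, 0.0793], [0.5916, -0.2031, 0.0932], [0.6015, -0.2001, 0.0978]] [ 0.59298151 -0.20360148  0.09125239]
```

Request:
move_arm:
  steps:
    - [[0,0,0.4,5,0],[0,0,0,5,0],[0,0,0,5,0],[0,0,0,4,0],[0,0,0,0.8,0],[0,0,0,0,0],[0,0,0,0,0]]

```text
time_s: 3.02
ee_pos: [0.4869, -0.0777, 0.0496]
orientation: [0.002, 0.013, 1.0, -0.001]
force: [-0.6, 0.8, -1.0]
finger_gap: 0.0002
finger_force: 0.0
```

Request:
move_arm:
  steps:
    - [[0,-1,-0.4,0.4,0],[0,-0.8,0,0,0],[0,-0.5,0,0,0],[0,-0.5,0,0,0],[0,-0.5,0,0,0],[0,-0.5,0,0,0]]

```text
time_s: 3.78
ee_pos: [0.523, -0.0822, 0.0431]
orientation: [-0.001, 0.013, 1.0, 0.0]
force: [-0.9, 0.5, 1.8]
finger_gap: 0.0001
finger_force: 0.8
```

Request:
move_arm:
  steps:
    - [[0,-0.5,0,0,0],[0,-0.5,0,0,0],[0,-0.5,0,0,0],[0,-0.5,0,0,0],[0,-0.5,0,0,0],[0,-0.5,0,0,0]]

```text
time_s: 4.53
ee_pos: [0.5533, -0.0829, 0.0432]
orientation: [-0.0, 0.013, 1.0, 0.0]
force: [-1.7, 0.8, 0.1]
finger_gap: -0.0002
finger_force: 0.8
```

Request:
move_arm:
  steps:
    - [[0,-0.4,0,0,0],[0,-0.4,0,0,0],[0,-0.3,0,0,0],[0,-0.2,0,0,0]]

```text
time_s: 5.03
ee_pos: [0.5662, -0.0834, 0.0433]
orientation: [-0.0, 0.013, 1.0, -0.0]
force: [-1.7, 1.0, 0.0]
finger_gap: 0.0001
finger_force: 0.8
```

Request:
move_arm:
  steps:
    - [[0,-0.2,0,0,0],[0,-0.2,0,0,0],[0,-0.2,0,0,0]]

```text
time_s: 5.4
ee_pos: [0.571, -0.0835, 0.0432]
orientation: [-0.002, 0.013, 1.0, 0.0]
force: [-9.8, 0.7, 6.0]
finger_gap: -0.0002
finger_force: 5.0
```

Request:
move_arm:
  steps:
    - [[0,-0.1,0,0,0],[0,0,0,0,0]]

```text
time_s: 5.65
ee_pos: [0.571, -0.0835, 0.0432]
orientation: [-0.003, 0.013, 1.0, 0.0]
force: [-10.9, 1.2, 6.8]
finger_gap: -0.0001
finger_force: 5.1
```

Request:
move_arm:
  steps:
    - [[0,1,0,0,0],[0,4,0,0,0],[0,5,-1,0,0],[0,1,-5,0,0],[0,0,-4,0,0],[0,0,-2.1,-0.1,0],[0,0,0,0,0],[0,0,0,0,0]]

```text
time_s: 6.65
ee_pos: [0.4601, -0.2013, 0.0444]
orientation: [0.0, 0.013, 1.0, -0.0]
force: [-0.2, 0.4, -0.5]
finger_gap: -0.0003
finger_force: 0.0
```

Request:
move_arm:
  steps:
    - [[0,-1,0,-0.1,0],[0,-0.8,0,0,0],[0,-0.5,0,0,0],[0,-0.5,0,0,0],[0,-0.5,0,0,0],[0,-0.5,0,0,0],[0,-0.5,0,0,0],[0,-0.5,0,0,0]]

```text
time_s: 7.65
ee_pos: [0.5081, -0.2028, 0.0451]
orientation: [-0.0, 0.013, 1.0, 0.0]
force: [-1.6, 1.5, 0.3]
finger_gap: -0.0001
finger_force: 0.8
```

Request:
move_arm:
  steps:
    - [[0,-0.5,0,0,0],[0,-0.5,0,0,0],[0,-0.5,0,0,0],[0,-0.5,0,0,0],[0,-0.5,0,0,0],[0,-0.5,0,0,0],[0,-0.5,0,0,0],[0,-0.5,0,0,0]]

```text
time_s: 8.65
ee_pos: [0.5483, -0.2039, 0.0452]
orientation: [-0.0, 0.013, 1.0, 0.0]
force: [-1.6, 0.6, -2.5]
finger_gap: -0.0001
finger_force: 0.8
```

Request:
move_arm:
  steps:
    - [[0,-0.4,0,0,0],[0,-0.4,0,0,0],[0,-0.3,0,0,0],[0,-0.2,0,0,0],[0,-0.2,0,0,0],[0,-0.2,0,0,0]]

```text
time_s: 9.4
ee_pos: [0.5651, -0.2044, 0.0454]
orientation: [0.0, 0.013, 1.0, -0.0]
force: [-2.7, 0.1, -0.4]
finger_gap: 0.0
finger_force: 0.8
```

Request:
move_arm:
  steps:
    - [[0,-0.2,0,0,0],[0,-0.2,0,0,0],[0,0,0,0,0]]

```text
time_s: 9.78
ee_pos: [0.5683, -0.2045, 0.0453]
orientation: [-0.001, 0.013, 1.0, 0.0]
force: [-4.1, -0.1, 1.5]
finger_gap: -0.0001
finger_force: 2.5
```

Request:
move_arm:
  steps:
    - [[0,-0.2,0,0,0],[0,0,0,0,0]]

```text
time_s: 10.02
ee_pos: [0.5685, -0.2045, 0.0453]
orientation: [-0.004, 0.013, 1.0, 0.0]
force: [-11.4, 0.6, 7.0]
finger_gap: -0.0001
finger_force: 6.1
```

Request:
move_arm:
  steps:
    - [[0,1,0,0,0],[0,4,0,0,0],[0,0,-0.5,-5,0],[0,0,-3,-4,0],[0,0,0,0,0],[0,0,0,0,0]]

```text
time_s: 10.78
ee_pos: [0.5201, -0.2382, 0.1352]
orientation: [0.0, 0.013, 1.0, -0.0]
force: [-0.1, 0.9, -0.9]
finger_gap: -0.0
finger_force: 0.0
```

```bash
python3 - <<'E'
from h import *
im,d,w=cloud("wrist"); im2,d2,w2=cloud("scene")
cv2.imwrite("pics/w2.png",np.hstack([cv2.resize(im,(400,300)),cv2.resize(im2[100:250,210:410],(400,300))]))
np.save("w2.npy",w); cv2.imwrite("pics/w2f.png",im)
s=ctrl.state(); print(s["time_s"],s["ee_pos"],s["orientation"],s["force"])
E
```

```text
10.875 [ 0.51931973 -0.23739814  0.13365894] [-1.03957543e-03  1.27292734e-02  9.99918206e-01  6.83098253e-04] [ 0.15881102  0.89849677 -0.15944373]
```

View pics/w2.png

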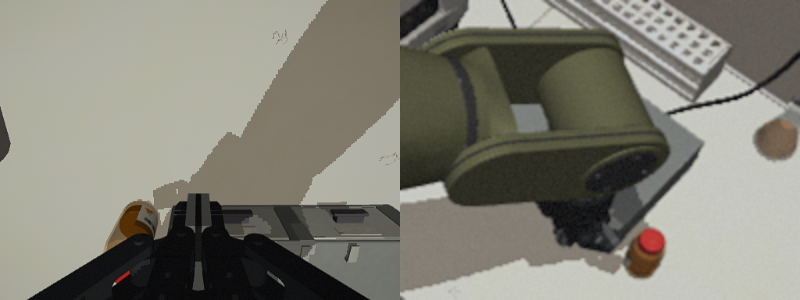

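The drawer fronts now line up with the posts. The pull of the left drawer is at (350,213), and the bottle is undisturbed at (130,225).

Request:
move_arm:
  steps:
    - [[0,-4,0,0,0],[0,-3.5,0,0,0],[0,0,0,2,0],[0,0,0,1.7,0],[0,0,0,0,0],[0,0,0,0,0]]

```text
time_s: 11.62
ee_pos: [0.5943, -0.2401, 0.098]
orientation: [-0.0, 0.013, 1.0, 0.0]
force: [-0.2, -0.2, -0.3]
finger_gap: -0.0001
finger_force: 0.0
```

Request:
move_arm:
  steps:
    - [[0,0,0.5,0.2,0],[0,0,0.5,0,0],[0,0,0.4,0,0],[0,0,0.4,0,0],[0,0,0.4,0,0],[0,0,0.4,0,0]]

```text
time_s: 12.38
ee_pos: [0.5958, -0.2146, 0.0965]
orientation: [0.0, 0.013, 1.0, -0.001]
force: [-0.7, -1.9, 0.6]
finger_gap: -0.0001
finger_force: 1.3
```

Request:
move_arm:
  steps:
    - [[0,0,0.4,0,0],[0,0,0.4,0,0],[0,0,0.4,0,0],[0,0,0.3,0,0]]

```text
time_s: 12.88
ee_pos: [0.5962, -0.199, 0.0964]
orientation: [0.0, 0.013, 1.0, -0.0]
force: [0.1, -3.7, 1.3]
finger_gap: -0.0002
finger_force: 1.3
```

Request:
move_arm:
  steps:
    - [[0,0,0.2,0,0],[0,0,0.2,0,0],[0,0,0.2,0,0],[0,0,0,0,0]]

```text
time_s: 13.38
ee_pos: [0.5963, -0.1929, 0.0964]
orientation: [0.0, 0.013, 1.0, 0.0]
force: [0.8, -1.0, 1.0]
finger_gap: 0.0002
finger_force: 0.8
```

Request:
move_arm:
  steps:
    - [[0,0,0.2,0,0],[0,0,0.2,0,0],[0,0,0,0,0]]

```text
time_s: 13.75
ee_pos: [0.5964, -0.1896, 0.0964]
orientation: [0.0, 0.013, 1.0, -0.001]
force: [-0.7, -4.6, 0.8]
finger_gap: -0.0
finger_force: 2.3
```

Request:
move_arm:
  steps:
    - [[0,0,0.2,0,0],[0,0,0.1,0,0],[0,0,0,0,0]]

```text
time_s: 14.12
ee_pos: [0.5964, -0.1892, 0.0965]
orientation: [0.0, 0.013, 1.0, -0.003]
force: [-0.7, -12.8, -1.2]
finger_gap: 0.0002
finger_force: 6.5
```

Request:
move_arm:
  steps:
    - [[0,0,-0.8,0,0],[0,0,-1,0,0],[0,0,0,-4,0],[0,4,0,-5,0],[0,5,4,-4,0],[0,5,5,-2,0],[0,0,5,0,0],[0,0,0,0,0]]

```text
time_s: 15.12
ee_pos: [0.476, -0.0729, 0.2357]
orientation: [0.001, 0.011, 1.0, 0.0]
force: [0.8, -0.4, 0.9]
finger_gap: -0.0007
finger_force: 0.0
```

```bash
python3 - <<'E'
from h import *
a,_,_=cloud("top"); im,d,w=cloud("wrist")
cv2.imwrite("pics/f.png",np.hstack([cv2.resize(im,(400,300)),cv2.resize(a[90:225,200:380],(400,300),interpolation=cv2.INTER_CUBIC)]))
np.save("wf.npy",w); cv2.imwrite("pics/wf.png",im)
s=ctrl.state(); print(s["time_s"],s["ee_pos"],s["force"])
g=im.max(2); P=w[(g<75)&(abs(w[...,2]-.09)<.01)&(abs(w[...,0]-.594)<.02)&(w[...,1]<-.14)&(w[...,1]>-.23)]
print("tab",len(P),P.mean(0) if len(P) else 0)
for y in(-.083,-.2):
    P=w[(abs(w[...,2]-.036)<.008)&(abs(w[...,1]-y)<.015)]
    print("pull",len(P),np.nanpercentile(P[:,0],[2,20,50]) if len(P) else 0)
E
```

```text
15.225 [ 0.47633547 -0.07509827  0.23522348] [-0.08900037  0.43992448 -0.09380137]
tab 205 [ 0.59114485 -0.17011977  0.09087978]
pull 0 0
pull 394 [0.57829251 0.57923552 0.58402778]
```

View pics/f.png

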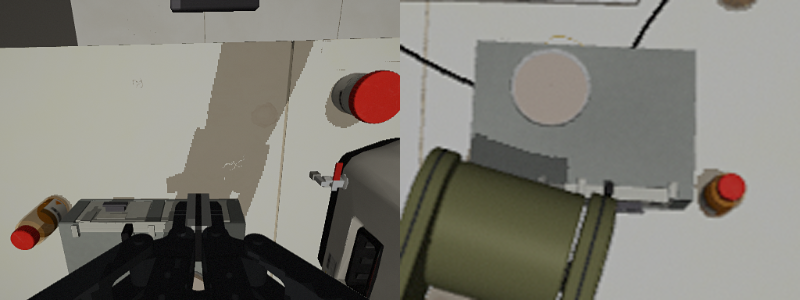

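The right pull (115,205) is flush and the tab (127,228) has moved about 30 mm left. The dish, bottle and cup are in place.

```bash
python3 -c "
from rig import ctrl
print(ctrl.close_job())"
```

```text
the job is handed in; nothing more can be done
None
```

Job handed in at about 15 s: both drawers were pushed gently to their firm stops first, then the lock bar was slid left to its stop, and the dish, bottle and cup were not touched; the left drawer was hidden in the last picture, but an earlier one showed it shut.

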